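# Slide a pine block through the flap of the parts box

### The job

Push the loose pine block along the bench with the fingertips, in under the swinging flap of the plywood parts box, until the whole block is inside; then draw the fingers back out so that the flap hangs shut behind it. The block must only be slid: do not lift it or tip it over, and leave the glue bottle, the steel cup and the turned wooden knob where they stand.

Things in the scene. Friction and masses are not known exactly. Their poses are not given: they have to be found in the camera images.
- block: loose plain pine block lying flat on the bench in front of the parts box, 60 (its x) x 80 (its y) x 38 mm high, 75 to 155 g. Origin: centre of its underside. At yaw equal to the box's yaw its 80 mm faces are parallel to the flap.
- partsbox: low open-topped plywood box fixed to the bench, front closed by a flap; the front faces the robot's right. Origin: on the bench, mid-mouth, in the closed flap's plane; x points level into the box (mostly along world +y), y to the left of that. Mouth 120 mm wide between 12 mm side walls, 86 mm high from x = -12 to 40 mm, then 50 mm. No floor or sill: the block slides on the bench. 170 mm deep.
- axle (a point): middle of the flap's hinge axle, a bar across the mouth along the box's y (10 mm thick with the flap's sleeve), 74 mm above the bench. Upright fingers stop at it before the block is far enough in: tilt the fingers about 40 degrees, tips forward into the box, to reach in under it.
- flap (a joint): angle of the flap, rad: 0 = hanging shut; swings inwards only (lower edge into the box and up), to 1.45. Wooden board 6 mm thick, 114 mm wide, 100 g, on a free hinge. The pushed block opens it. It lies on the block until the block's rear face is 32 mm past the flap's plane (about 40 is safe), then falls shut in under 1 s once nothing is under it.
- flap_edge (a point): middle of the flap's lower edge: 48 mm from the hinge axis, 26 mm above the bench when shut (the flap overlaps the block's upper 12 mm).
- glue: bystander: white capped glue bottle, 54 mm diameter, 150 mm high, stands beside the box. Origin: centre of its underside.
- cup: bystander: open steel cup, 72 mm across the rim, 85 mm high, stands beside the box. Origin: centre of its underside.
- knob: bystander: small turned wooden knob, 40 mm diameter, 56 mm high, stands on the bench beyond the mouth of the box, seen from the robot. Origin: centre of its underside.

How it is judged:
By the outcome, as a careful person would: the job done as asked, in the order asked, and still so for the second after the job is handed in, with the robot touching nothing.
It also fails if it takes over 48 s, if anything falls off the work surface, if the arm or the gripper's body presses on something with over 40 N, if the wrist force passes 120 N, or if a joint passes its speed limit or range.

### The arm

A 6-joint arm with a two-finger parallel gripper is mounted at the origin on the work surface. World frame = base frame: x ahead of the robot, y to its left, z up, the work surface at z = 0. Lengths are in mm, angles in rad, forces in N, time in s.
With the tool pointing down it reaches from about 300 to 775 mm from the base axis. Payload 14.6 kg.
Tool frame: the origin (TCP) lies midway between the tips of the shut fingers; the grasp point (between the pads) lies behind it (manip.grip_depth is the z of the grasp point in the tool frame, in mm); z points along the fingers, y is the line along which they close (so a half turn about z gives the same grasp; the last joint's range is limited). The gripper opens to 94 mm and grips with 3 to 60 N. Pads are 16 mm wide; open, the fingers measure 119 mm over their backs; the gripper's body (75 mm by 177 mm) begins 78 mm behind the grasp point.
Start: joints at [1.204, 0.3, 1.521, -0, 1.321, -0.067], TCP at [162.428, 525.458, 205.446] pointing down, gripper open.
Joint ranges: [-3.03, 3.03], [-0.79, 2.21], [0.23, 2.52], [-1.04, 4.18], [0, 3.07], [-2.55, 2.55]. Speed limits (rad/s): [2.22, 2.22, 2.57, 3.14, 3.14, 3.14].

### API

Orientations are given as [roll, pitch, yaw] about the fixed x, y, z axes, in that order (R = Rz(yaw) Ry(pitch) Rx(roll)).
In Python, from cell import manip, vision, read_state gives the robot as it stands (manip), with the cameras (vision) and the readings as plain functions.
- The arm moves only by the shell command python3 nudge.py FILE [OPENING] [FORCE], which reads ROWS from the file FILE. ROWS is a JSON object whose key "offsets" holds a list of rows, 1 to 5 of them, each of 6 numbers: dx, dy, dz in mm, then a rotation vector rx, ry, rz in rad; each row is the pose to reach, as a shift and turn from the pose commanded when the command began, along the tool's axes at that moment; what a row does not reach only later rows make up. A row lasts 1/10 s, in which the tool goes at most 50 mm and 0.15 rad, less where a joint would pass 70% of its speed; a pose out of reach is approached as far as the arm can. OPENING is the finger opening in mm, set as the command begins (- or left out keeps the last). The fingers move at their own pace and stop on an object; FORCE is the grip in N (left out, the last holds). Time passes only in rows, so rows that do not move let the fingers close. It prints the time, the measured TCP pose, the force, the opening and the grip force at its end. Input that does not fit is refused with a message, and nothing moves.
- read_state(): the state, without advancing time (a new reading comes with each control period).
- vision.camera(name): name is "side" or "top" or "wrist"; returns (picture, depth): 420x560x3 uint8, red, green, blue; 420x560 float32, mm along the optical axis (not along the pixel's ray), 0 where there is no reading.
- vision.camera_info(name): a dict with "K" (3x3 intrinsics, pixels), "dist" ([k1, k2, p1, p2, k3] as OpenCV has them; the pictures are not rectified), "rvec" (rotation vector, rad) and "tvec" (3), from world to camera coordinates, as OpenCV has them; the wrist camera has in their place "mount" (4x4, takes a point from camera to tool coordinates, whose origin is the TCP and whose axes are the flange's). Camera axes: x right, y down, z forward; pixel columns grow to the right and rows downward; lengths in mm; the calibration is good to about 2 mm. A picture is of the moment at which its call begins: read the wrist's pose just before it. camera_info takes no time and is no camera call.
- manip.sign_off(): hands the job in; it is judged then, once.
The state is a dict: "clock": time; "joints": joint angles; "qd": joint speeds; "effort": joint torques, N m; "eef_pos": TCP position; "eef_rot": TCP orientation; "wrist_force": force on the tool from outside, world axes, zero at the start; "moment": the same for the moment, N m; "finger_gap": finger opening in mm; "finger_force": force on a finger pad.
Only numpy, scipy, OpenCV 4.12 (cv2) and the standard library are available. Lean on these libraries where they do the work, as an engineer would, in place of code of your own. Each camera call takes 0.05 s, during which the arm holds its last target. There are 200 camera calls.

## Working session

There is one attempt and no reset: what is moved stays moved. The work goes in short steps, Python scripts to look and compute and a shell command to move; the robot and the scene stay as the last step left them, time stands still between calls to the robot, and variables do not carry over. Pictures are saved under pics/ and viewed, at most 10 in all, crops included, and the job is handed in when it is done.

```bash
ls; mkdir -p pics; cat > h.py <<'E'
import numpy as np,cv2
from cell import manip, vision, read_state
def snap(n,f):
    im,d=vision.camera(n); cv2.imwrite(f'pics/{f}.png',im[:,:,::-1]); np.savez(f'pics/{f}.npz',im=im,d=d); return im,d
def ext(n):
    i=vision.camera_info(n); R=cv2.Rodrigues(np.array(i['rvec'],float))[0]; return np.array(i['K'],float),np.array(i['dist'],float),R,np.array(i['tvec'],float).ravel()
def rays(n,px):
    K,D,R,t=ext(n); u=cv2.undistortPoints(np.array(px,float).reshape(-1,1,2),K,D).reshape(-1,2)
    return -R.T@t, np.c_[u,np.ones(len(u))]@R
def onplane(n,px,z):
    c,r=rays(n,px); return c+r*((z-c[2])/r[:,2])[:,None]
def cloud(n,d):
    v,u=np.nonzero(d>0); c,r=rays(n,np.c_[u,v]); return np.c_[u,v],c+r*d[v,u][:,None]
E
python3 - <<'E'
from h import *
for n in('top','side'):
    snap(n,n+'0'); K,D,R,t=ext(n); print(n,-R.T@t,R[2])
s=read_state();print(s['clock'],s['eef_pos'],s['eef_rot'],s['wrist_force'],manip.grip_depth)
E
```

```text
cell.py
nudge.py
pics
top [ 459.27520337   71.80810405 1053.28214526] [ 0.12807534 -0.01538673 -0.99164508]
side [208.05700168 504.52019093 581.17204416] [ 0.47312773 -0.58715618 -0.65680877]
0.1 [162.3663648  525.24697913 204.95400011] [-3.14058066e+00 -7.05069392e-05  2.84176296e+00] [-0.19521439  0.77756207  1.15288064] -18.8
```

View pics/top0.png

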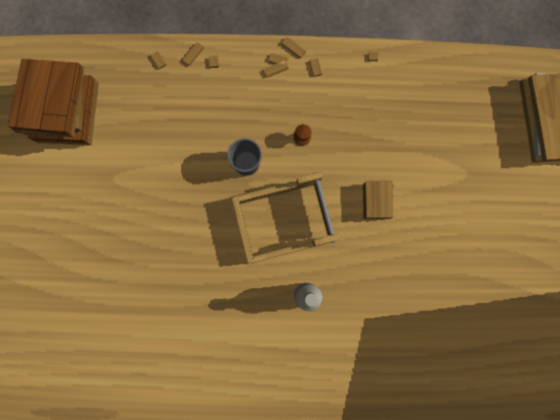

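View pics/side0.png

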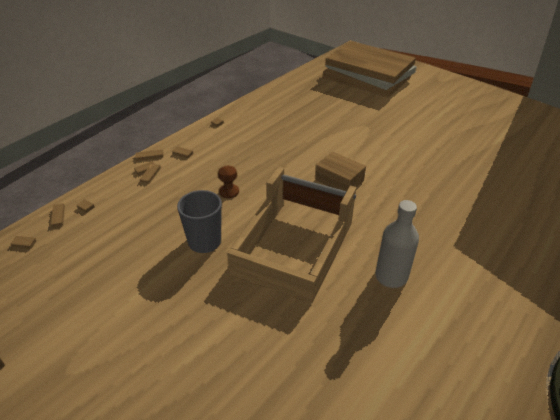

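The top view shows the block at about (379,199), and the box around (285,218). Its grey axle bar runs from (318,182) to (332,238), with the cup at (245,156), the knob at (303,134) and the glue at (309,297). In the side view the block is at about (340,170) and the flap bar at about (315,187).

```bash
python3 - <<'E'
from h import *
for n,bx in(('top',(340,160,410,240)),('side',(305,140,375,200))):
    z=np.load(f'pics/{n}0.npz'); px,P=cloud(n,z['d'])
    m=(abs(P[:,2]-38)<6)&(px[:,0]>bx[0])&(px[:,0]<bx[2])&(px[:,1]>bx[1])&(px[:,1]<bx[3])
    img=np.zeros((420,560),np.uint8); img[px[m][:,1],px[m][:,0]]=255
    k,l,st,c=cv2.connectedComponentsWithStats(img); i=1+np.argmax(st[1:,4]); mm=m&(l[px[:,1],px[:,0]]==i)
    Q=P[mm]; r=cv2.minAreaRect(Q[:,:2].astype(np.float32)); print(n,'block',st[i],'z',np.median(Q[:,2]),r)
    # bench around
    b=(abs(P[:,2])<15);print(' bench z med',np.median(P[b][:,2]))
    # posts/axle: z>60 near box
    for lo,hi in((60,73),(73,82),(82,95)):
        q=P[(P[:,2]>lo)&(P[:,2]<hi)&(px[:,0]>(230 if n=='top' else 225))&(px[:,0]<(345 if n=='top' else 365))&(px[:,1]>(165 if n=='top' else 165))&(px[:,1]<(265 if n=='top' else 300))]
        if len(q)>5: print(' ',lo,len(q),q.mean(0),cv2.minAreaRect(q[:,:2].astype(np.float32)))
    # walls 50
    q=P[(abs(P[:,2]-50)<5)&(px[:,0]>225)&(px[:,0]<365)&(px[:,1]>170)&(px[:,1]<300)]
    if n=='top': print(' walls',cv2.minAreaRect(q[:,:2].astype(np.float32)))
    im=z['im'].astype(int)
    # grey-blue bar mask
    g=(im[...,2]>=im[...,0]-5)
    g2=np.zeros_like(g); x0,y0,x1,y1=(310,172,338,245) if n=='top' else (270,170,360,205)
    g2[y0:y1,x0:x1]=g[y0:y1,x0:x1]; v,u=np.nonzero(g2)
    W=onplane(n,np.c_[u,v],79); print(' bar',len(u),W.mean(0),cv2.minAreaRect(W[:,:2].astype(np.float32)))
    for nm,a in (('knob',(290,120,316,148) if n=='top' else (214,160,243,200)),('cup',(225,135,268,178) if n=='top' else (175,188,226,252)),('glue',(290,280,328,314) if n=='top' else (372,200,420,290))):
        q=P[(P[:,2]>25)&(px[:,0]>a[0])&(px[:,0]<a[2])&(px[:,1]>a[1])&(px[:,1]<a[3])]
        print(' ',nm,len(q),(q.min(0)+q.max(0))/2,q.max(0)-q.min(0))
E
for n in top side; do :; done
python3 - <<'E'
import cv2,numpy as np
a=cv2.imread('pics/top0.png')[160:270,220:410];b=cv2.imread('pics/side0.png')[140:300,220:380]
cv2.imwrite('pics/c0.png',np.hstack([cv2.resize(a,(432,250),interpolation=cv2.INTER_CUBIC),cv2.resize(b,(250,250),interpolation=cv2.INTER_CUBIC)]))
E
```

```text
top block [365 181  29  37 995] z 36.53986767037861 ((601.4418334960938, -154.1802215576172), (79.604248046875, 61.069339752197266), 1.3417435884475708)
 bench z med -0.9991466586952811
  60 57 [607.0976526   27.7310682   67.49206572] ((608.2918701171875, 26.700729370117188), (249.68893432617188, 109.89714050292969), 47.02672576904297)
  73 319 [582.63027085 -18.79530939  77.4059373 ] ((607.0938110351562, 22.505813598632812), (247.69691467285156, 111.01780700683594), 46.673370361328125)
  82 325 [584.05274721   4.0231541   85.10099824] ((611.863525390625, 25.513839721679688), (257.18621826171875, 115.71714782714844), 47.727046966552734)
 walls ((526.4947509765625, 54.44017791748047), (276.692138671875, 192.45071411132812), 9.74829387664795)
 bar 89 [577.75447614 -27.25089176  79.        ] ((577.0490112304688, -27.674457550048828), (113.06526947021484, 5.096556663513184), 15.41073989868164)
  knob 226 [742.31168906  14.86724015  47.72096695] [35.23626964 35.06123497 21.36465753]
  cup 545 [681.42002181 137.01017529  57.09975428] [68.5745236  66.79232942 63.14422658]
  glue 621 [393.26
[... 442 characters left out ...]
8  76.62415127] ((569.748291015625, -15.908187866210938), (145.99085998535156, 52.67390441894531), 15.499565124511719)
  82 290 [568.67476472 -18.00180165  84.31888188] ((572.2605590820312, -17.72382354736328), (144.4888458251953, 54.373538970947266), 15.706086158752441)
 bar 60 [574.96552887 -22.04864059  79.        ] ((573.900146484375, -23.381349563598633), (103.82991790771484, 8.137353897094727), 15.759195327758789)
  knob 309 [712.14782468  51.98225903  54.81976764] [ 96.82379059 110.58928263  58.32852775]
  cup 1908 [680.83635455 135.38909712  55.34235012] [71.4142161  71.1605205  60.57105167]
  glue 2173 [391.14471267   2.83231308  87.78617736] [ 52.64083807  49.47140682 125.54230589]
```

```bash
cat > go.py <<'E'
# usage: go.py bx by z tilt [dyaw] : box-frame TCP target -> shift and turn in tool axes
import sys; from h import *; from scipy.spatial.transform import Rotation as Ro
O=np.array([576,-27.5,0]);a=np.radians(15.5)
n=np.array([-np.sin(a),np.cos(a),0]);l=np.array([-np.cos(a),-np.sin(a),0]);u=np.array([0,0,1.])
def now():
    s=read_state(); R=Ro.from_euler('xyz',s['eef_rot']).as_matrix(); p=np.array(s['eef_pos']); d=p-O
    z=R[:,2]; print('clock',round(s['clock'],2),'box xyz',np.round([d@n,d@l,p[2]],1),'tilt',round(np.arctan2(z@n,-z@u),3),'lat',round(z@l,3),'y.n',round(R[:,1]@n,3),'J',np.round(s['joints'],2),'F n,l,u',np.round([np.dot(s['wrist_force'],q) for q in(n,l,u)],1),'gap',round(s['finger_gap'],1)); return p,R
if __name__=='__main__':
    p,R=now()
    if len(sys.argv)>4:
        x,y,z,t=map(float,sys.argv[1:5]); T=O+x*n+y*l+z*u
        zz=n*np.sin(t)-u*np.cos(t); yy=-l; RT=np.c_[np.cross(yy,zz),yy,zz]
        print('shift',np.round(R.T@(T-p),1),'turn',np.round(Ro.from_matrix(R.T@RT).as_rotvec(),3))
E
echo '{"offsets":[[0, 0, -50, 0, 0, 0]]}' > next.json && python3 nudge.py next.json 50; python3 go.py -190 10 250 0.7
```

```text
clock: 0.2
eef_pos: [161.7, 523.4, 250.1]
eef_rot: [-3.13, -0.001, 2.842]
wrist_force: [0.1, 1.1, 0.4]
finger_gap: 88.9
finger_force: 0.0
clock 0.2 box xyz [641.6 252.  250.1] tilt -0.009 lat 0.007 y.n 0.842 J [ 1.2   0.27  1.45 -0.    1.43 -0.07] F n,l,u [ 1.  -0.4  0.4] gap 88.9
shift [-652.7 -569.2    6.1] turn [-0.36   0.645  0.954]
```

```bash
echo '{"offsets":[[-650, -570, 0, 0, 0, 0.95], [-650, -570, 0, 0, 0, 0.95], [-650, -570, 0, 0, 0, 0.95], [-650, -570, 0, 0, 0, 0.95], [-650, -570, 0, 0, 0, 0.95]]}' > next.json && python3 nudge.py next.json >/dev/null; python3 go.py -190 10 250 0.7
```

```text
clock 0.7 box xyz [401.3 181.6 255.3] tilt -0.0 lat 0.0 y.n 0.242 J [ 0.73 -0.02  1.77 -0.    1.39  0.21] F n,l,u [ 0.9 -0.9 -0.3] gap 51.2
shift [-615.2   23.3    5.3] turn [-0.086  0.697  0.235]
```

```bash
echo '{"offsets":[[-615, 25, 0, 0, 0, 0.24], [-615, 25, 0, 0, 0, 0.24], [-615, 25, 0, 0, 0, 0.24], [-615, 25, 0, 0, 0, 0.24], [-615, 25, 0, 0, 0, 0.24]]}' > next.json && python3 nudge.py next.json >/dev/null; python3 go.py -190 10 250 0.7;echo '{"offsets":[[-365, 100, 0, 0, 0, 0.05], [-365, 100, 0, 0, 0, 0.05], [-365, 100, 0, 0, 0, 0.05], [-365, 100, 0, 0, 0, 0.05], [-365, 100, 0, 0, 0, 0.05]]}' > next.json && python3 nudge.py next.json >/dev/null; python3 go.py -190 10 250 0.7
```

```text
clock 1.2 box xyz [161.6 109.8 255.5] tilt 0.0 lat -0.0 y.n 0.01 J [ 0.14  0.01  1.74  0.    1.39 -0.14] F n,l,u [ 1.1 -0.9  0.1] gap 50.1
shift [-352.6   96.1    5.5] turn [-0.003  0.7    0.01 ]
clock 1.7 box xyz [-78.9  41.2 255.1] tilt 0.0 lat 0.0 y.n -0.04 J [-0.27  0.31  1.39  0.    1.44 -0.5 ] F n,l,u [ 0.2 -0.4  0.7] gap 50.2
shift [-109.8   35.6    5.1] turn [ 0.014  0.7   -0.038]
```

```bash
echo '{"offsets":[[-110, 35, 0, 0.01, 0.7, -0.04], [-110, 35, 0, 0.01, 0.7, -0.04], [-110, 35, 0, 0.01, 0.7, -0.04], [-110, 35, 0, 0.01, 0.7, -0.04], [-110, 35, 0, 0.01, 0.7, -0.04]]}' > next.json && python3 nudge.py next.json >/dev/null; python3 go.py -200 10 100 0.7
```

```text
clock 2.2 box xyz [-189.5   11.3  254.3] tilt 0.707 lat -0.003 y.n -0.0 J [-0.57  0.84  0.73  0.52  2.07 -0.71] F n,l,u [ 1.2 -0.5  0. ] gap 49.8
shift [-108.2    0.7  110.5] turn [ 0.003 -0.007  0.002]
```

```bash
python3 - <<'E'
from h import *
K=snap('top','top1');snap('side','side1')
z=np.load('pics/top1.npz'); px,P=cloud('top',z['d'])
a=cv2.imread('pics/top1.png')[140:300,220:480];b=cv2.imread('pics/side1.png')[60:260,200:460]
cv2.imwrite('pics/c1.png',np.vstack([cv2.resize(a,(455,280)),cv2.resize(b,(455,310))]))
E
```

```text
(no output)
```

View pics/c1.png

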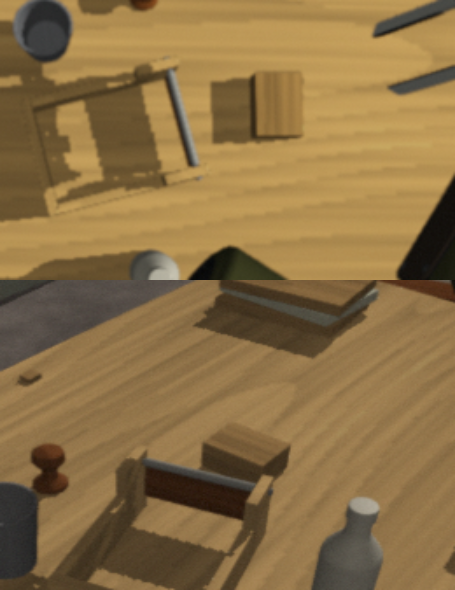

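The crop shows the flap shut with its bar at crop (182,118), the block untouched at (278,104), and the tilted fingers coming in behind it at upper right. The bystanders are clear, so I'll lower the fingers.

```bash
echo '{"offsets":[[-55, 0, 55, 0, 0, 0], [-108, 0, 110, 0, 0, 0], [-108, 0, 110, 0, 0, 0], [-108, 0, 110, 0, 0, 0], [-108, 0, 110, 0, 0, 0]]}' > next.json && python3 nudge.py next.json >/dev/null; python3 go.py -200 10 9 0.7
```

```text
clock 2.8 box xyz [-199.4    9.5  102.9] tilt 0.698 lat -0.002 y.n 0.002 J [-0.58  0.96  0.86  0.46  1.85 -0.85] F n,l,u [-0.5 -0.2  1.2] gap 49.8
shift [-60.8  -0.8  71.5] turn [0.002 0.002 0.004]
```

```bash
echo '{"offsets":[[-30, 0, 35, 0, 0, 0], [-50, 0, 58, 0, 0, 0], [-60, 0, 70, 0, 0, 0], [-60, 0, 70, 0, 0, 0]]}' > next.json && python3 nudge.py next.json >/dev/null; python3 go.py -110 4 9 0.7
python3 - <<'E'
from h import *
im,d=snap('top','top2');snap('side','side2')
a=cv2.imread('pics/top2.png')[150:260,300:480];b=cv2.imread('pics/side2.png')[60:220,240:460]
cv2.imwrite('pics/c2.png',np.vstack([cv2.resize(a,(450,275)),cv2.resize(b,(450,327))]))
E
```

```text
clock 3.2 box xyz [-200.6    9.1   10.4] tilt 0.699 lat -0.003 y.n 0.001 J [-0.58  1.07  0.88  0.45  1.73 -0.9 ] F n,l,u [ 0.6  1.  -0. ] gap 50.1
shift [68.4  5.2 59.3] turn [0.003 0.001 0.004]
```

View pics/c2.png

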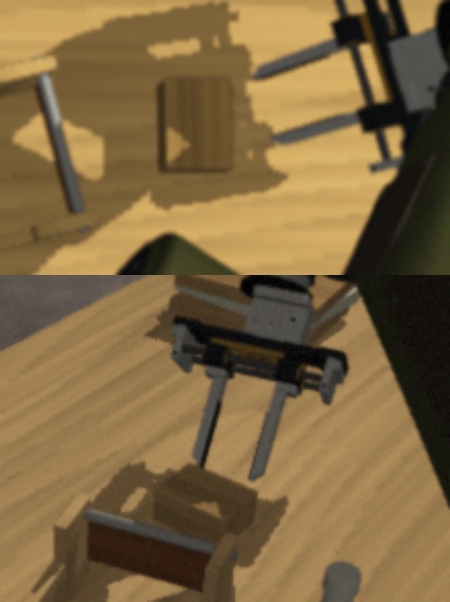

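The lower edges and tips line up: the tips at crop (255,75) and (275,140) are lined up behind the block (centre crop (198,125)) along the box's direction. I'll push slowly.

```bash
echo '{"offsets":[[9, 0, 7.5, 0, 0, 0], [18, 0, 15, 0, 0, 0], [26, 0, 22, 0, 0, 0], [32, 0, 27, 0, 0, 0], [38, 1, 32, 0, 0, 0]]}' > next.json && python3 nudge.py next.json >/dev/null; python3 go.py -110 4 9 0.7; echo '{"offsets":[[6, 1, 5, 0, 0, 0], [12, 1.5, 10, 0, 0, 0], [18, 2, 15.2, 0, 0, 0], [24, 3, 20.4, 0, 0, 0], [30, 4, 25.5, 0, 0, 0]]}' > next.json && python3 nudge.py next.json; python3 go.py -40 -2 9 0.7
cat > blk.py <<'E'
import sys; from h import *; from go import O,n,l
f=sys.argv[1]
for c in('top','side'):
    im,d=snap(c,c+f); px,P=cloud(c,d); D=P-O; b=np.c_[D@n,D@l]
    m=(abs(P[:,2]-37)<5)&(abs(b[:,1])<56)&(b[:,0]>-190)&(b[:,0]<(-13 if len(sys.argv)<3 else 160))
    g=np.zeros((420,560),np.uint8); g[px[m][:,1],px[m][:,0]]=255; g=cv2.morphologyEx(g,cv2.MORPH_OPEN,np.ones((3,3)))
    k,L,st,_=cv2.connectedComponentsWithStats(g)
    if k<2: print(c,'none'); continue
    i=1+np.argmax(st[1:,4]); Q=b[m&(L[px[:,1],px[:,0]]==i)]
    print(c,st[i,4],'box-frame x,y range',Q.min(0).round(1),Q.max(0).round(1),cv2.minAreaRect(Q.astype(np.float32)))
E
python3 blk.py 3
```

```text
clock 3.8 box xyz [-151.2    8.    11.4] tilt 0.698 lat -0.004 y.n 0.001 J [-0.53  0.99  1.04  0.47  1.64 -0.9 ] F n,l,u [-1.3 -0.8  0.3] gap 50.1
shift [30.   4.  28.3] turn [0.004 0.002 0.004]
clock: 4.3
eef_pos: [601.3, -135.5, 9.4]
eef_rot: [3.136, -0.7, 1.846]
wrist_force: [0.2, -0.2, 1.2]
finger_gap: 49.9
finger_force: 0.4
clock 4.3 box xyz [-110.8    4.5    9.4] tilt 0.7 lat -0.003 y.n 0.001 J [-0.49  0.94  1.14  0.49  1.58 -0.89] F n,l,u [-0.2 -0.1  1.2] gap 49.9
shift [53.9  6.6 45.9] turn [ 0.003 -0.     0.003]
top 1023 box-frame x,y range [-102.4  -28.1] [-41.3  52.4] ((-71.78399658203125, 12.167974472045898), (61.08523941040039, 80.54134368896484), 0.12879696488380432)
side 592 box-frame x,y range [-104.3  -25.6] [-55.7  54.2] ((-80.1558837890625, 14.308631896972656), (79.6533432006836, 48.5882568359375), 89.61138916015625)
```

```bash
echo '{"offsets":[[4.3, 1.6, 3.6, 0, 0, 0], [8.6, 3.2, 7.2, 0, 0, 0], [12.9, 4.8, 10.8, 0, 0, 0], [17.2, 6.4, 14.4, 0, 0, 0], [20, 8, 16.8, 0, 0, 0]]}' > next.json && python3 nudge.py next.json >/dev/null; python3 go.py -40 -2 9 0.7;python3 blk.py 4
```

```text
clock 4.9 box xyz [-84.8  -3.6   9.5] tilt 0.7 lat -0.003 y.n 0.001 J [-0.46  0.92  1.18  0.5   1.55 -0.87] F n,l,u [-0.3  0.2  0.7] gap 50.2
shift [34.  -1.5 29.2] turn [ 0.003 -0.     0.003]
top 1012 box-frame x,y range [-76.  -35.5] [-15.2  44.5] ((-45.62155532836914, 4.517005920410156), (60.86444854736328, 79.97553253173828), 0.06076671928167343)
side 269 box-frame x,y range [-78.3 -33.3] [-54.8  46. ] ((-67.37928009033203, 6.267391204833984), (79.23914337158203, 23.126920700073242), 88.4161148071289)
```

```bash
echo '{"offsets":[[5, 1.5, 4.2, 0, 0.01, 0], [10, 3, 8.4, 0, 0.02, 0], [15, 4.5, 12.6, 0, 0.03, 0], [20, 5, 16.8, 0, 0.04, 0], [25, 5, 21, 0, 0.05, 0]]}' > next.json && python3 nudge.py next.json >/dev/null; python3 go.py 33 -8 9 0.75;python3 blk.py 5
```

```text
clock 5.5 box xyz [-52.1  -8.4   9.5] tilt 0.751 lat -0.003 y.n 0.001 J [-0.43  0.92  1.22  0.55  1.55 -0.87] F n,l,u [-0.7  0.3 -1.6] gap 50.0
shift [61.9 -0.4 58.4] turn [ 0.003 -0.001  0.003]
top 502 box-frame x,y range [-43.9 -40.6] [-13.   39.4] ((-28.256282806396484, -0.5379142761230469), (30.803373336791992, 80.07929992675781), 0.7942696213722229)
side 43 box-frame x,y range [-74.5  17.8] [-60.8  29.9] ((-67.67718505859375, 23.85989761352539), (12.08454704284668, 13.670782089233398), 89.9044418334961)
```

```bash
echo '{"offsets":[[7, 0, 6.6, 0, 0, 0], [14, 0, 13.2, 0, 0, 0], [21, 0, 19.8, 0, 0, 0], [28, 0, 26.4, 0, 0, 0], [34, 0, 32, 0, 0, 0]]}' > next.json && python3 nudge.py next.json >/dev/null; python3 go.py 33 -8 9 0.75;python3 blk.py 6 1; python3 - <<'E'
import cv2,numpy as np
a=cv2.imread('pics/top6.png')[150:270,220:420];b=cv2.imread('pics/side6.png')[100:300,200:440]
cv2.imwrite('pics/c6.png',np.vstack([cv2.resize(a,(440,264)),cv2.resize(b,(400,333))[:, :] if 0 else cv2.resize(b,(440,333))]))
E
```

```text
clock 6.1 box xyz [-5.  -8.4  9.4] tilt 0.75 lat -0.002 y.n 0.001 J [-0.37  0.86  1.32  0.58  1.49 -0.85] F n,l,u [-1.3  0.1  0.2] gap 49.8
shift [27.5 -0.3 26.2] turn [ 0.002 -0.     0.004]
top 545 box-frame x,y range [ 31.5 -40.4] [63.9 39.3] ((47.63840866088867, -0.5510025024414062), (32.27406311035156, 79.85326385498047), 0.3547016680240631)
side 769 box-frame x,y range [ 25.8 -38. ] [64.9 42. ] ((45.380523681640625, 1.9548873901367188), (38.95276641845703, 79.98845672607422), 0.26302236318588257)
```

View pics/c6.png

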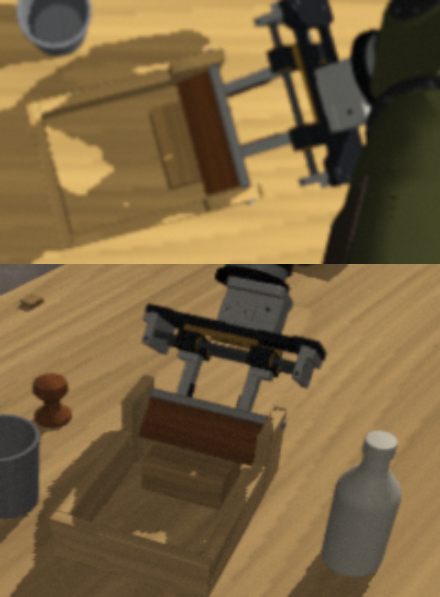

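The block is inside under the raised flap (crop (175,145)), square and centred, with the fingers under the axle and the bystanders untouched. I'll push the last part slowly.

```bash
echo '{"offsets":[[6, 0, 5.6, 0, 0, 0], [11, 0, 10.3, 0, 0, 0], [16, 0, 15, 0, 0, 0], [20, 0, 18.8, 0, 0, 0]]}' > next.json && python3 nudge.py next.json >/dev/null; python3 go.py 33 -8 9 0.75;echo '{"offsets":[[3, 0, 2.8, 0, 0, 0], [5, 0, 4.8, 0, 0, 0], [7, 0, 6.6, 0, 0, 0], [8, 0, 7.6, 0, 0, 0], [8, 0, 7.6, 0, 0, 0]]}' > next.json && python3 nudge.py next.json >/dev/null; python3 go.py 33 -8 9 0.75;python3 blk.py 7 1
```

```text
clock 6.6 box xyz [22.  -8.4  9.2] tilt 0.75 lat -0.003 y.n 0.001 J [-0.34  0.84  1.37  0.6   1.45 -0.85] F n,l,u [-1.  -0.2  1.3] gap 50.0
shift [ 7.9 -0.3  7.7] turn [ 0.003 -0.     0.003]
clock 7.1 box xyz [32.5 -8.3  9.1] tilt 0.75 lat -0.003 y.n 0.001 J [-0.33  0.83  1.39  0.61  1.44 -0.84] F n,l,u [-0.1  0.6 -0.5] gap 50.2
shift [ 0.3 -0.3  0.4] turn [ 0.003 -0.     0.003]
top 1037 box-frame x,y range [ 41.3 -40.5] [101.5  39.4] ((71.34877014160156, -0.627838134765625), (60.15195083618164, 79.84300231933594), 0.16421349346637726)
side 1266 box-frame x,y range [ 38.2 -38.8] [100.8  42.2] ((69.56625366210938, 1.7377128601074219), (62.79001235961914, 80.68558502197266), 0.44328784942626953)
```

```bash
echo '{"offsets":[[-8, 0, -7.4, 0, 0, 0], [-18, 0, -16.8, 0, 0, 0], [-30, 0, -28, 0, 0, 0], [-44, 0, -41, 0, 0, 0], [-58, 0, -54, 0, 0, 0]]}' > next.json && python3 nudge.py next.json >/dev/null; python3 go.py; echo '{"offsets":[[-25, 0, -23, 0, 0, 0], [-50, 0, -46, 0, 0, 0], [-70, 0, -65, 0, 0, 0], [-70, 0, -65, 0, 0, 0], [-70, 0, -65, 0, 0, 0]]}' > next.json && python3 nudge.py next.json>/dev/null; echo '{"offsets":[[0, 0, 0, 0, 0, 0], [0, 0, 0, 0, 0, 0], [0, 0, 0, 0, 0, 0], [0, 0, 0, 0, 0, 0], [0, 0, 0, 0, 0, 0]]}' > next.json && python3 nudge.py next.json >/dev/null; python3 go.py;python3 blk.py 8 1; python3 - <<'E'
import cv2,numpy as np
a=cv2.imread('pics/top8.png')[120:320,210:450];b=cv2.imread('pics/side8.png')[100:300,170:430]
cv2.imwrite('pics/c8.png',np.vstack([cv2.resize(a,(360,280)) if 0 else cv2.resize(a,(336,280)),cv2.resize(b,(336,300))]))
E
```

```text
clock 7.7 box xyz [-48.8  -8.2   9. ] tilt 0.75 lat -0.003 y.n -0.0 J [-0.42  0.91  1.22  0.55  1.54 -0.87] F n,l,u [ 0.4 -0.4  0.8] gap 49.6
clock 8.7 box xyz [-142.1   -8.5    9. ] tilt 0.75 lat -0.002 y.n 0.001 J [-0.52  1.04  0.98  0.51  1.69 -0.88] F n,l,u [ 0.3 -0.2 -0.9] gap 50.4
top 1038 box-frame x,y range [ 41.3 -40.7] [101.5  39.3] ((71.35581970214844, -0.6975746154785156), (60.18069839477539, 80.02301788330078), 0.03153270110487938)
side 1254 box-frame x,y range [ 39.2 -38.6] [101.2  41.7] ((70.20280456542969, 1.5276451110839844), (61.999412536621094, 80.2813720703125), 0.15150360763072968)
```

View pics/c8.png

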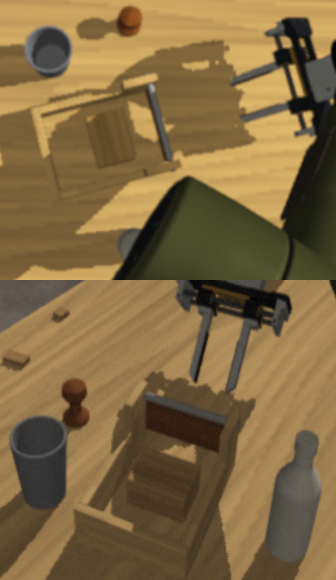

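The block is wholly inside at crop (110,138). The flap hangs shut (bar at (160,122) in the top view, board upright in the side view), the fingers are well clear, and the bystanders stand in place. I'm handing in.

```bash
python3 -c "
from cell import manip, vision, read_state
print(manip.sign_off())"
```

```text
the job is handed in; nothing more can be done
None
```

The job is handed in: the block was slid fully into the parts box with its rear face about 40 mm past the flap's plane, the fingers are out, the flap hangs shut behind it, and the glue bottle, cup and knob still stand where they were.

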